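# Eject the gate fob from its dock and lay it on the coaster

### The job

The white gate fob sits fully inside the dock of the key station. Press the dock's spring ejector gently all the way to its stop so that the fob comes out of the slot, let the ejector spring back, then take the fob, draw it out and lay it flat in the middle of the cork coaster without dropping it. Leave everything else on the shoe rack where it is.

Things in the scene. Friction and masses are not known exactly. Their poses are not given: they have to be found in the camera images.
- station: Key station, fixed: wooden base plate 180 x 250 mm, 6 mm thick, x=-100 to +80 mm, with a grey fob dock 55 mm wide in its middle (x=-60 to +70 mm). Origin at the plate's underside below the dock; x points away from the dock's front (its slot opens to -x), y along the rail, z up. Dock top at z=41.5 mm; from x=+6 mm back a step and a sloping ejector housing, 50 mm wide, rise to z=87 mm.
- rail_mid (a point): Middle of the round steel key rail, 12 mm thick, along the station's y above the ejector, at x=+18, y=0, z=182 mm of the station. Its posts (12 mm) stand at y=+115 and -115 mm; four small wire hooks, y=62 to 90 mm either side, hang behind it. It blocks the ejector from straight above: come from the front, tilted about 32 degrees from vertical, along the ejector's axis.
- ejector_face (a point): Centre of the outer face of the ejector, a square steel cap of 24 x 24 mm standing 36 mm out of the sloping housing. Its z axis points out of the face, up and towards the station's front, 32 degrees from vertical; y is the station's y. At rest it is at x=-5, y=0, z=105 mm of the station. Press against z, that is down and to the back.
- ejector (a joint): How far the ejector is pressed along its axis (m): 0 at rest, 0.028 at its stop (there the cap, cushioned on the slide, still gives 2 to 3 mm at 25 N). Spring: about 3 N to start and 7 N at the stop; with the fob's friction 8 to 10 N in all. It springs back when let go. A linkage (ratio 1.3) drives a pusher behind the fob: at the stop the fob has come out by about 36 mm.
- slot_mouth (a point): Middle of the slot's opening in the dock's front face, at x=-60, y=0, z=26 mm of the station; axes as the station's. The slot is 39 mm wide, floor at z=20, roof at z=34.5 mm of the station. A tongue 26 mm wide, level with the slot floor, juts out to x=-97 mm under the place where the fob comes out.
- fob: White gate fob, flat rounded block 64 (x) x 36 (y) x 12 mm (z), 36 to 63 g, two grey buttons on top. Origin: middle of its underside. Starts in the slot, front end 1 to 4 mm inside; a roof clip 24 mm inside presses it down (1 N) and keeps it where pushed. Ejected, some 34 mm stand out: grip its long sides, draw it out along the slot (30 mm more), then lift.
- coaster: Round cork coaster, 100 mm across, 6 mm thick, fixed to the rack top. Origin at the middle of its underside.
- tumbler: Glass tumbler, 68 mm across, 100 mm high, with pens standing in it up to 150 mm. Origin at the middle of its underside. Stays where it is.
- brush: Blue plastic shoe brush lying bristles down, 170 x 48 x 42 mm, long along x. Origin at the middle of its underside. Stays where it is.
- clothes_peg: Steel clothes peg, 72 x 12 x 14 mm, long along x, lying on the station's base plate to the +y side of the dock. Origin at the middle of its underside. Stays where it is.
- polish_tin: Flat round polish tin, 72 mm across, 22 mm high. Origin at the middle of its underside. Stays where it is.
- glasses_case: Black spectacle case, 160 x 60 x 45 mm, long along x. Origin at the middle of its underside. Stays where it is.
- shoehorn: Flat steel shoehorn, 150 x 35 x 5 mm, long along x. Origin at the middle of its underside. Stays where it is.
Not all that is in view belongs to the job. Of the things shaped like the coaster, the cork one is meant.

How it is judged:
On the way, in this order (a step that is already met when the one before it is completed fails the run):
1. the ejector is pressed to its stop and has pushed the fob out (value of joint ejector above 0.0265 m and x of fob in the frame of station below -0.052 m), for 0.1 s.
2. the ejector has sprung back and the fob still stands out of the slot (value of joint ejector below 0.003 m and x of fob in the frame of station below -0.05 m), for 0.1 s.
At the end, for the whole second after the job is handed in: The fob lies at rest, flat and buttons up (within 0.1 rad) on the coaster, its middle within 25 mm of the coaster's middle, and the ejector is back out (within 3 mm) (horizontal distance between fob and coaster below 0.025 m and z of fob in the frame of coaster between 0.003 and 0.01 m and angle between fob's own z axis and vertical below 0.1 rad and linear speed of fob below 0.02 m/s and value of joint ejector below 0.003 m); the robot touches nothing.
It fails at once if the ejector is pressed with more than 40 N (contact force between ejector and anything else above 40 N).
It fails at once if the fob is let go, clear of the dock, with its underside more than 25 mm above the coaster's top (contact force between the fingers and fob below 0.01 N and height (world z) of fob above 0.031 m).
It fails at once if one of the other things (tumbler, brush, clothes peg, polish tin, spectacle case, shoehorn) is moved more than 20 mm (distance of any of tumbler, brush, clothes_peg, polish_tin, glasses_case, shoehorn from where it was at the start of the episode above 0.02 m).
It also fails if it takes over 58 s, if anything falls off the work surface, if the arm or the gripper's body presses on something with over 40 N, if the wrist force passes 120 N, or if a joint passes its speed limit or range.

### The arm

A 7-joint arm with a two-finger parallel gripper is mounted at the origin on the work surface. World frame = base frame: x ahead of the robot, y to its left, z up, the work surface at z = 0. Lengths are in m, angles in rad, forces in N, time in s.
With the tool pointing down it reaches from about 0.425 to 0.875 m from the base axis. Payload 4.7 kg.
Tool frame: the origin (TCP) lies at the very end of the fingers, on their centre line; the grasp point (between the pads) lies 19 mm behind it; z points along the fingers, y is the direction in which the jaws open and shut (so a half turn about z gives the same grasp; the last joint's range is limited). The gripper opens to 85 mm and grips with 20 to 120 N. Pads are 22 mm wide; open, the fingers measure 114 mm over their backs; the gripper's body (76 mm by 85 mm) begins 54 mm behind the grasp point. The pads swing forward as they close: fully open they stand 13 mm farther back than shut.
Start: joints at [1.237, 0.321, -0.07, 1.45, 0.023, 1.371, -0.057], TCP at [0.222, -0.611, 0.231] pointing down, gripper open.
Joint ranges: [-2.86, 2.86], [-0.3, 2.09], [-1.38, 1.24], [0.06, 2.45], [-1.56, 4.7], [0.09, 2.05], [-2.69, 2.69]. Speed limits (rad/s): [2.57, 2.57, 3.14, 3.14, 3.14, 3.14, 3.14].

### API

Orientations are given as a unit quaternion [x, y, z, w].
In Python, from bench import manip, cams gives the robot as it stands. The module is installed in compiled form; this text tells all that it offers.
- The arm moves only by the tool jog_arm, never from a script. Its argument "plan" is a list of rows, each a list of 7 numbers: the opening in per cent of the stroke, from 0 (shut) to 100 (fully open), then the shift along the tool's x, y, z in m, then the turn, a rotation vector about the tool's x, y, z in rad. In form: [[claw, x, y, z, wx, wy, wz], ...]. A call has 1 to 10 rows; each row is the pose to reach, as a shift and turn from the pose commanded when the call began, along the tool's axes at that moment; what a row does not reach only later rows make up. A row lasts 1/12 s, in which the tool goes at most 41.7 mm and 7.16 degrees, less where a joint would pass 70% of its speed; a pose out of reach is approached as far as the arm can. A call with a gripper value outside its range is refused whole. The fingers move at their own pace and stop on an object; the grip force is fixed at half the most. Time passes only in rows, so rows that repeat a pose let the fingers close. It gives the time, the measured TCP pose, the force and the opening at its end, in the units of the state.
- manip.state(): the state, without advancing time (a new reading comes with each control period).
- cams.snapshot(name): name is "scene" or "top" or "wrist"; returns the picture (384x512x3 uint8, blue, green, red); there is no depth.
- cams.get_calibration(name): a dict with "K" (3x3 intrinsics, pixels), "R" (3x3) and "t" (3): a world point X has camera coordinates R X + t; the wrist camera has in their place "mount" (4x4, takes a point from camera to tool coordinates, whose origin is the TCP and whose axes are the flange's). Camera axes: x right, y down, z forward; pixel columns grow to the right and rows downward; lengths in m; the calibration is good to about 2 mm. A picture is of the moment at which its call begins: read the wrist's pose just before it. get_calibration takes no time and is no camera call.
- manip.finish_job(): hands the job in, once; it reports no verdict.
The state is a dict: "t": time; "joint_pos": joint angles; "qd": joint speeds; "tau": joint torques, N m; "eef_pos": TCP position; "tcp_rot": TCP orientation; "wrist_force": force on the tool from outside, world axes, zero at the start; "moment": the same for the moment, N m; "gripper_width": finger opening in m.
Only numpy, scipy, OpenCV 4.12 (cv2) and the standard library are available. Lean on these libraries where they do the work, as an engineer would, in place of code of your own. Each camera call takes 0.05 s, during which the arm holds its last target. There are 200 camera calls.

## Working session

There is one attempt and no reset: what is moved stays moved. The work goes in short steps, Python scripts to look and compute and a tool call to move; the robot and the scene stay as the last step left them, time stands still between calls to the robot, and variables do not carry over. Pictures are saved under pics/ and viewed, about 8 in all and at most 12, crops included, and the job is handed in when it is done.

Besides the shell and the picture viewer there is one more tool, called after ">>>" in YAML: its name, and indented under it one key for each argument. jog_arm: Moves the arm, as the interface text tells. Its arguments: {"type":"object","properties":{"plan":{"type":"array","items":{"type":"array","items":{"type":"number"}}}},"required":["plan"]}

```bash
mkdir -p pics; cat > h.py <<'E'
import numpy as np, cv2
from scipy.spatial.transform import Rotation as R
from bench import manip, cams
def shot(n,f):
    im=cams.snapshot(n); cv2.imwrite(f'pics/{f}.png',im); return im
def ray(n,uv,st=None):
    c=cams.get_calibration(n); d=np.linalg.inv(c['K'])@np.array([uv[0],uv[1],1.])
    if 'R' in c:
        Rm=np.array(c['R']); return -Rm.T@np.array(c['t']), Rm.T@d
    m=np.array(c['mount']); T=np.eye(4); T[:3,:3]=R.from_quat(st['tcp_rot']).as_matrix(); T[:3,3]=st['eef_pos']; T=T@m
    return T[:3,3],T[:3,:3]@d
def plane(n,uv,z,st=None):
    o,d=ray(n,uv,st); return o+d*(z-o[2])/d[2]
def proj(n,X,st=None):
    c=cams.get_calibration(n)
    if 'R' in c: p=np.array(c['R'])@X+np.array(c['t'])
    else:
        m=np.array(c['mount']); T=np.eye(4); T[:3,:3]=R.from_quat(st['tcp_rot']).as_matrix(); T[:3,3]=st['eef_pos']; T=np.linalg.inv(T@m); p=T[:3,:3]@X+T[:3,3]
    p=np.array(c['K'])@p; return p[:2]/p[2]
E
python3 - <<'E'
from h import *
s=manip.state(); print({k:np.round(v,4).tolist() for k,v in s.items()})
a=shot('scene','s0');b=shot('top','t0')
for n in('scene','top','wrist'): print(n,{k:np.round(v,4).tolist() for k,v in cams.get_calibration(n).items()})
E
```

```text
{'t': 0.0, 'joint_pos': [1.2371, 0.3218, -0.0701, 1.4517, 0.0226, 1.3708, -0.0569], 'qd': [0.0008, 0.0006, 0.001, 0.0003, -0.0001, 0.0014, 0.0003], 'tau': [0.0001, -49.3582, -0.3825, -31.4335, 0.013, 0.0116, 0.0], 'eef_pos': [0.2213, -0.6106, 0.2302], 'tcp_rot': [0.9849, 0.173, -0.0002, -0.0009], 'wrist_force': [0.1665, -0.9671, -0.1026], 'moment': [-0.0068, 0.001, -0.025], 'gripper_width': 0.0856}
scene {'K': [[349.6647, 0.0, 255.2974], [0.0, 349.6647, 194.5225], [0.0, 0.0, 1.0]], 'R': [[0.3909, 0.9203, 0.0185], [0.6098, -0.2438, -0.7541], [-0.6895, 0.3061, -0.6565]], 't': [-0.1303, -0.2016, 1.3183]}
top {'K': [[445.3901, 0.0, 256.8593], [0.0, 445.3901, 188.7877], [0.0, 0.0, 1.0]], 'R': [[-0.0255, -0.9997, 0.0018], [-0.9923, 0.0251, -0.1209], [0.1208, -0.0048, -0.9927]], 't': [-0.0594, 0.4835, 1.2699]}
wrist {'K': [[276.2414, 0.0, 252.3139], [0.0, 276.2414, 193.4534], [0.0, 0.0, 1.0]], 'mount': [[-0.0005, -0.9606, -0.2778, 0.0717], [1.0, -0.0002, -0.0008, -0.0004], [0.0007, -0.2778, 0.9606, -0.1428], [0.0, 0.0, 0.0, 1.0]]}
```

View pics/t0.png

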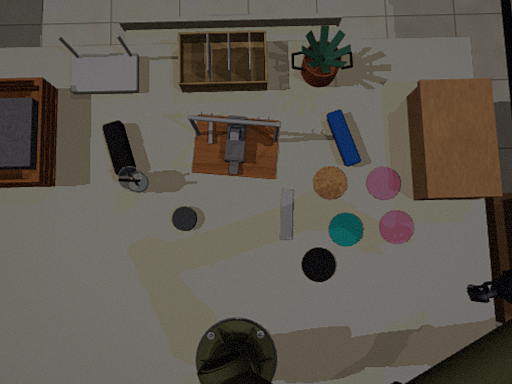

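View pics/s0.png

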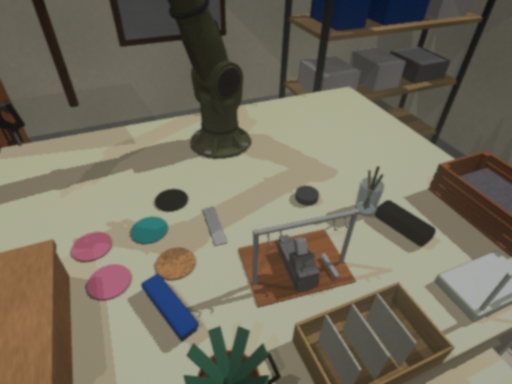

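Top view: the station's plate is at about (236,150) with its slot towards the robot. Five discs are shaped like the coaster: orange-brown (330,182), teal (346,229), black (318,264), pink (383,183) and pink (396,227). The one at (330,182) has a cork colour and speckle. I'll measure it and the plate, and confirm in one crop.

```bash
python3 - <<'E'
from h import *
b=cv2.imread('pics/t0.png'); hsv=cv2.cvtColor(b,cv2.COLOR_BGR2HSV)
print(hsv[182,330],hsv[165,205],hsv[170,260],hsv[150,235])
def mask(roi,lo,hi):
    m=cv2.inRange(hsv,lo,hi); z=np.zeros_like(m); x0,y0,x1,y1=roi; z[y0:y1,x0:x1]=m[y0:y1,x0:x1]; return z
m=mask((305,160,353,205),(5,90,40),(25,255,255)); cs,_=cv2.findContours(m,0,2); c=max(cs,key=cv2.contourArea)
e=cv2.fitEllipse(cv2.convexHull(c)); print('cork',e,plane('top',e[0],.006))
m=mask((180,105,290,190),(0,100,20),(20,255,255)); ys,xs=np.nonzero(m); 
h=cv2.convexHull(np.c_[xs,ys].astype(np.int32)); r=cv2.minAreaRect(h); bp=cv2.boxPoints(r)
P=np.array([plane('top',p,.006) for p in bp]); print(bp,P.round(4)); print(np.linalg.norm(P-np.roll(P,1,0),axis=1))
crop=cv2.resize(b[95:275,170:420],None,fx=3.2,fy=3.2,interpolation=cv2.INTER_CUBIC); crop=cv2.convertScaleAbs(crop,alpha=1.5)
cv2.imwrite('pics/c1.png',crop)
E
```

```text
[ 14 134 116] [ 13 172  89] [ 13 183  89] [165   7  71]
cork ((329.74078369140625, 182.47705078125), (32.88587188720703, 33.811153411865234), 117.64912414550781) [ 0.49809313 -0.28903885  0.006     ]
[[191.43901 171.87257]
 [196.20525 113.48616]
 [279.40588 120.27806]
 [274.63965 178.66447]] [[ 0.5404  0.1221  0.006 ]
 [ 0.7192  0.1062  0.006 ]
 [ 0.6918 -0.1453  0.006 ]
 [ 0.5137 -0.1254  0.006 ]]
[0.2489476  0.17950381 0.25300837 0.17919285]
```

View pics/c1.png

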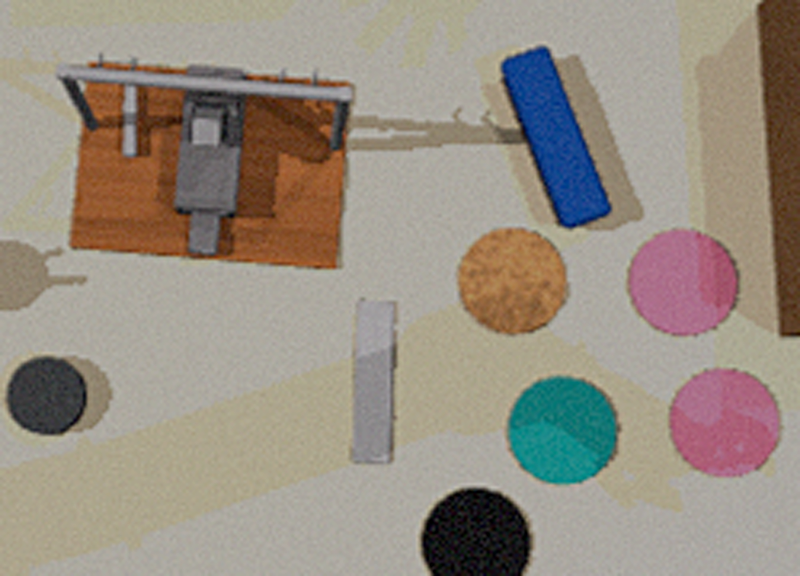

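The crop confirms it: the only speckled cork disc is at crop (513,281), which is top pixel (330,182). Its world position is about (0.498,-0.289). The station's origin is about (0.626,-0.012) with yaw about -0.105. Next I compute the approach.

```bash
cat >> h.py <<'E'
def Rst(yaw): return R.from_euler('z',yaw)
def tool(yaw,tilt): # tool y = station y, tool z tilted forwards-down, tool x to the front
    z=np.array([np.sin(tilt),0,-np.cos(tilt)]); y=np.array([0,1.,0]); 
    return Rst(yaw)*R.from_matrix(np.c_[np.cross(y,z),y,z])
def goto(p,rot):
    s=manip.state(); q=R.from_quat(s['tcp_rot']); 
    print('shift',q.inv().apply(np.array(p)-s['eef_pos']).round(4),'rot',(q.inv()*rot).as_rotvec().round(4))
E
python3 - <<'E'
from h import *
s=manip.state(); 
goto([.42,-.35,.30],R.from_euler('z',1.2)*R.from_quat(s['tcp_rot']))
goto([.54,-.003,.235],tool(-.105,np.radians(32)))
E
```

```text
shift [ 0.2756 -0.1774 -0.0694] rot [-1.0e-04 -2.0e-03 -1.2e+00]
shift [ 0.5067 -0.4626 -0.0039] rot [-0.7452 -0.1738 -2.5966]
```

>>> jog_arm:
  plan:
    - [100, 0.028, -0.018, -0.03, 0, 0, -0.12]
    - [100, 0.055, -0.036, -0.05, 0, 0, -0.24]
    - [100, 0.083, -0.053, -0.07, 0, 0, -0.36]
    - [100, 0.11, -0.071, -0.07, 0, 0, -0.48]
    - [100, 0.138, -0.089, -0.07, 0, 0, -0.6]
    - [100, 0.165, -0.107, -0.07, 0, 0, -0.72]
    - [100, 0.193, -0.124, -0.07, 0, 0, -0.84]
    - [100, 0.22, -0.142, -0.07, 0, 0, -0.96]
    - [100, 0.248, -0.16, -0.07, 0, 0, -1.08]
    - [100, 0.276, -0.177, -0.07, 0, 0, -1.2]

```text
t: 0.93
eef_pos: [0.4211, -0.349, 0.301]
tcp_rot: [0.713, 0.701, -0.0, -0.0]
wrist_force: [0.9, 0.8, 1.0]
gripper_width: 0.0855
```

```bash
python3 - <<'E'
from h import *
goto([.5,-.05,.3],tool(-.105,0));goto([.54,-.003,.235],tool(-.105,np.radians(32)))
print(manip.state()['joint_pos'])
E
```

```text
shift [0.3003 0.0737 0.001 ] rot [-4.0000e-04 -5.0000e-04 -1.4829e+00]
shift [0.348  0.1129 0.066 ] rot [-0.4136 -0.4517 -1.4411]
[ 0.99913578  0.09500937 -0.38206876  1.5877971   0.03582222  1.46616677
  0.59774197]
```

>>> jog_arm:
  plan:
    - [50, 0.03, 0.007, 0, 0, 0, -0.124]
    - [20, 0.06, 0.015, 0, 0, 0, -0.248]
    - [0, 0.09, 0.022, 0, 0, 0, -0.372]
    - [0, 0.12, 0.03, 0, 0, 0, -0.496]
    - [0, 0.15, 0.037, 0, 0, 0, -0.62]
    - [0, 0.18, 0.044, 0, 0, 0, -0.744]
    - [0, 0.21, 0.052, 0, 0, 0, -0.868]
    - [0, 0.24, 0.06, 0, 0, 0, -0.992]
    - [0, 0.27, 0.067, 0, 0, 0, -1.116]
    - [0, 0.3, 0.074, 0, 0, 0, -1.24]

```text
t: 1.77
eef_pos: [0.5014, -0.0509, 0.301]
tcp_rot: [0.173, 0.985, -0.0, -0.0]
wrist_force: [0.4, 1.0, -0.1]
gripper_width: -0.0001
```

```bash
python3 - <<'E'
from h import *
goto([.54,-.003,.235],tool(-.105,np.radians(32)))
print(manip.state()['joint_pos'])
E
```

```text
shift [-0.02    0.0582  0.066 ] rot [-0.0682 -0.5561 -0.2363]
[ 0.72706972  0.00896456 -0.6766394   1.67368209  0.00602545  1.46132455
  1.27281857]
```

>>> jog_arm:
  plan:
    - [0, -0.004, 0.012, 0.013, -0.014, -0.111, -0.047]
    - [0, -0.008, 0.023, 0.026, -0.027, -0.222, -0.094]
    - [0, -0.012, 0.035, 0.04, -0.041, -0.334, -0.142]
    - [0, -0.016, 0.047, 0.053, -0.055, -0.445, -0.189]
    - [0, -0.02, 0.058, 0.066, -0.068, -0.556, -0.236]
    - [0, -0.02, 0.058, 0.066, -0.068, -0.556, -0.236]
    - [0, -0.02, 0.058, 0.066, -0.068, -0.556, -0.236]

```text
t: 2.35
eef_pos: [0.5395, -0.0056, 0.2343]
tcp_rot: [0.054, 0.96, -0.016, 0.276]
wrist_force: [0.6, -0.6, 0.5]
gripper_width: 0.0
```

```bash
python3 - <<'E'
from h import *
s=manip.state(); print(s['t'],s['eef_pos'],s['wrist_force'],s['joint_pos'])
im=shot('wrist','w1')
O=np.array([.6262,-.0117,0]); Q=Rst(-.105)
for n,p in dict(face=[-5,0,105],cap1=[-5-12*.848,12,105-12*.53],cap2=[-5-12*.848,-12,105-12*.53],cap3=[-5+12*.848,12,105+12*.53],cap4=[-5+12*.848,-12,105+12*.53],mouth=[-60,0,26],tipL=[-97,13,20],tipR=[-97,-13,20],dL=[-60,27.5,41.5],dR=[-60,-27.5,41.5]).items():
    u=proj('wrist',O+Q.apply(np.array(p)/1000),s); print(n,u.round(1)); cv2.circle(im,tuple(int(round(v)) for v in u),2,(0,0,255),-1)
cv2.imwrite('pics/w1a.png',cv2.resize(cv2.convertScaleAbs(im,alpha=1.4),None,fx=1.5,fy=1.5))
E
```

```text
2.35 [ 0.53953475 -0.00558669  0.23429715] [ 0.56919045 -0.58489299  0.54541741] [ 0.22302092 -0.30169726 -0.28558421  2.174712    0.02316954  0.70563403
  1.37163243]
face [254.8 180.3]
cap1 [265.8 169.5]
cap2 [243.7 169.6]
cap3 [265.7 190.8]
cap4 [244.  190.9]
mouth [254.3  97. ]
tipL [266.6  61.5]
tipR [241.9  61.7]
dL [279.4 104.1]
dR [229.5 104.4]
```

View pics/w1a.png

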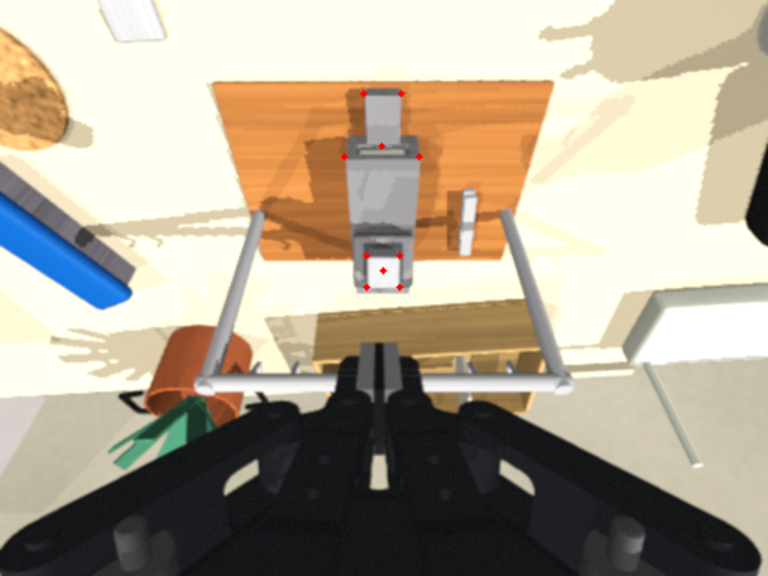

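The projected model points (red) lie on the cap at (383,271), the dock's front corners at (345,156) and (419,156), and the tongue tip at (363–402,93). They agree to about 1 px, so the station pose is good. Next I go just short of the face.

```bash
cat >> h.py <<'E'
O=np.array([.6262,-.0117,0]); Q=Rst(-.105)
def S(p): return O+Q.apply(np.array(p)/1000)
def axdist():
    s=manip.state(); d=Q.inv().apply(np.array(s['eef_pos'])-O)*1000-[-5,0,105]
    n=np.array([-np.sin(.5585),0,np.cos(.5585)]); 
    print('along axis mm',(d@n).round(2),'lat',d[1].round(2),'perp',(d@[np.cos(.5585),0,np.sin(.5585)]).round(2),'F axis',(Q.inv().apply(s['wrist_force'])@n).round(2),'t',s['t'],'q',np.round(s['joint_pos'],3))
E
python3 - <<'E'
from h import *
axdist(); n=np.array([-np.sin(.5585),0,np.cos(.5585)])
goto(S(np.array([-5,0,105])+10*n),tool(-.105,.5585))
E
```

```text
along axis mm 151.86 lat 1.61 perp -3.59 F axis -1.0 t 2.4 q [ 0.205 -0.301 -0.277  2.178  0.025  0.705  1.37 ]
shift [-0.0039 -0.0018  0.1419] rot [ 0.0017 -0.0019  0.0012]
```

>>> jog_arm:
  plan:
    - [0, -0.004, -0.002, 0.02, 0, 0, 0]
    - [0, -0.004, -0.002, 0.045, 0, 0, 0]
    - [0, -0.004, -0.002, 0.07, 0, 0, 0]
    - [0, -0.004, -0.002, 0.095, 0, 0, 0]
    - [0, -0.004, -0.002, 0.115, 0, 0, 0]
    - [0, -0.004, -0.002, 0.13, 0, 0, 0]
    - [0, -0.004, -0.002, 0.14, 0, 0, 0]
    - [0, -0.004, -0.002, 0.14, 0, 0, 0]
    - [0, -0.004, -0.002, 0.14, 0, 0, 0]

```text
t: 3.15
eef_pos: [0.6169, -0.016, 0.1181]
tcp_rot: [0.054, 0.96, -0.015, 0.274]
wrist_force: [0.5, 0.8, -0.3]
gripper_width: -0.0002
```

```bash
python3 - <<'E'
from h import *
axdist(); n=np.array([-np.sin(.5585),0,np.cos(.5585)])
goto(S(np.array([-5,0,105])-26*n),tool(-.105,.5585))
im=shot('wrist','w2'); cv2.imwrite('pics/w2a.png',cv2.convertScaleAbs(im[:,100:420],alpha=1.2))
E
```

```text
along axis mm 13.07 lat -5.29 perp 3.74 F axis -0.46 t 3.15 q [ 0.273  0.026 -0.348  2.155  0.259  0.425  1.178]
shift [0.0037 0.0054 0.0391] rot [-0.0034 -0.0018 -0.0067]
```

View pics/w2a.png

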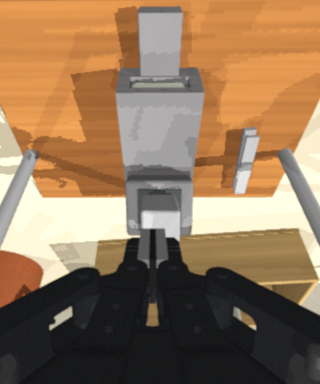

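The picture shows the shut fingers at (152,250), slightly left of the cap at (160,218), which agrees with the measured -5 mm lateral. I correct that and approach slowly.

>>> jog_arm:
  plan:
    - [0, 0.003, 0.004, 0, 0, 0, 0]
    - [0, 0.004, 0.005, 0.003, 0, 0, 0]
    - [0, 0.004, 0.005, 0.006, 0, 0, 0]
    - [0, 0.004, 0.005, 0.008, 0, 0, 0]
    - [0, 0.004, 0.005, 0.008, 0, 0, 0]

```text
t: 3.62
eef_pos: [0.6186, -0.0106, 0.1095]
tcp_rot: [0.053, 0.96, -0.015, 0.275]
wrist_force: [0.8, -0.2, -0.2]
gripper_width: 0.0001
```

```bash
python3 - <<'E'
from h import *
axdist(); n=np.array([-np.sin(.5585),0,np.cos(.5585)])
goto(S(np.array([-5,0,105])-26*n),tool(-.105,.5585))
E
```

```text
along axis mm 5.25 lat 0.34 perp 0.16 F axis -0.6 t 3.6167 q [ 0.259  0.043 -0.349  2.16   0.303  0.408  1.128]
shift [ 0.0002 -0.0002  0.0313] rot [-0.0032 -0.     -0.0052]
```

>>> jog_arm:
  plan:
    - [0, 0, 0, 0.003, 0, 0, 0]
    - [0, 0, 0, 0.006, 0, 0, 0]
    - [0, 0, 0, 0.009, 0, 0, 0]
    - [0, 0, 0, 0.012, 0, 0, 0]
    - [0, 0, 0, 0.015, 0, 0, 0]
    - [0, 0, 0, 0.018, 0, 0, 0]
    - [0, 0, 0, 0.021, 0, 0, 0]
    - [0, 0, 0, 0.024, 0, 0, 0]
    - [0, 0, 0, 0.026, 0, 0, 0]
    - [0, 0, 0, 0.026, 0, 0, 0]

```text
t: 4.45
eef_pos: [0.6328, -0.0122, 0.0877]
tcp_rot: [0.053, 0.96, -0.015, 0.276]
wrist_force: [-2.8, -0.8, 4.8]
gripper_width: 0.0002
```

```bash
python3 - <<'E'
from h import *
axdist()
E
```

```text
along axis mm -20.79 lat 0.21 perp 0.67 F axis 5.49 t 4.45 q [ 0.242  0.107 -0.334  2.147  0.388  0.366  1.054]
```

>>> jog_arm:
  plan:
    - [0, 0, 0, 0.002, 0, 0, 0]
    - [0, 0, 0, 0.003, 0, 0, 0]
    - [0, 0, 0, 0.004, 0, 0, 0]
    - [0, 0, 0, 0.005, 0, 0, 0]
    - [0, 0, 0, 0.006, 0, 0, 0]
    - [0, 0, 0, 0.007, 0, 0, 0]
    - [0, 0, 0, 0.007, 0, 0, 0]

```text
t: 5.03
eef_pos: [0.6363, -0.0126, 0.0821]
tcp_rot: [0.053, 0.96, -0.015, 0.276]
wrist_force: [-2.4, 1.0, 4.8]
gripper_width: 0.0001
```

```bash
python3 - <<'E'
from h import *
axdist()
E
```

```text
along axis mm -27.49 lat 0.22 perp 0.7 F axis 5.41 t 5.0333 q [ 0.236  0.124 -0.327  2.143  0.411  0.356  1.034]
```

Not yet at the stop, as the force is only the spring's. I go on in 0.5–1 mm steps.

>>> jog_arm:
  plan:
    - [0, 0, 0, 0.0005, 0, 0, 0]
    - [0, 0, 0, 0.001, 0, 0, 0]
    - [0, 0, 0, 0.0015, 0, 0, 0]
    - [0, 0, 0, 0.0015, 0, 0, 0]

```text
t: 5.37
eef_pos: [0.637, -0.0126, 0.0811]
tcp_rot: [0.053, 0.96, -0.015, 0.276]
wrist_force: [-8.6, 0.1, 10.7]
gripper_width: -0.0003
```

```bash
python3 - <<'E'
from h import *
axdist()
E
```

```text
along axis mm -28.69 lat 0.19 perp 0.74 F axis 13.6 t 5.3667 q [ 0.234  0.127 -0.326  2.143  0.415  0.354  1.029]
```

>>> jog_arm:
  plan:
    - [0, 0, 0, 0.0004, 0, 0, 0]
    - [0, 0, 0, 0.0008, 0, 0, 0]
    - [0, 0, 0, 0.0008, 0, 0, 0]
    - [0, 0, 0, 0.0008, 0, 0, 0]

```text
t: 5.7
eef_pos: [0.6373, -0.0127, 0.0806]
tcp_rot: [0.053, 0.96, -0.016, 0.276]
wrist_force: [-9.8, 1.8, 12.4]
gripper_width: -0.0002
```

```bash
python3 - <<'E'
from h import *
axdist()
im=shot('wrist','w3'); cv2.imwrite('pics/w3a.png',cv2.convertScaleAbs(im[:,100:420],alpha=1.2))
E
```

```text
along axis mm -29.27 lat 0.21 perp 0.73 F axis 15.79 t 5.7 q [ 0.233  0.128 -0.325  2.142  0.418  0.354  1.027]
```

View pics/w3a.png

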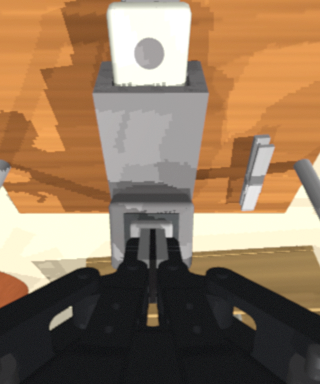

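The white fob stands out of the slot, with its front at (150,3) and a button at (149,53). The force of 15.8 N at 29.3 mm is well above the spring's, so the ejector is at its stop. Next I back off along the axis.

>>> jog_arm:
  plan:
    - [0, 0, 0, -0.005, 0, 0, 0]
    - [0, 0, 0, -0.01, 0, 0, 0]
    - [0, 0, 0, -0.017, 0, 0, 0]
    - [0, 0, 0, -0.025, 0, 0, 0]
    - [0, 0, 0, -0.035, 0, 0, 0]
    - [0, 0, 0, -0.05, 0, 0, 0]
    - [0, 0, 0, -0.07, 0, 0, 0]
    - [0, 0, 0, -0.09, 0, 0, 0]
    - [0, 0, 0, -0.11, 0, 0, 0]
    - [0, 0, 0, -0.11, 0, 0, 0]

```text
t: 6.58
eef_pos: [0.5799, -0.0059, 0.1768]
tcp_rot: [0.053, 0.959, -0.015, 0.278]
wrist_force: [2.5, -0.0, 0.4]
gripper_width: -0.0003
```

```bash
python3 - <<'E'
from h import *
axdist(); s=manip.state()
im=shot('wrist','w4')
hsv=cv2.cvtColor(im,cv2.COLOR_BGR2HSV); m=cv2.inRange(hsv,(0,0,190),(180,60,255))
u=proj('wrist',S([-80,0,32]),s); print(u)
n,l,st,c=cv2.connectedComponentsWithStats(m); 
for i in range(1,n):
    if st[i,4]>100: print(st[i],c[i].round(1))
cv2.imwrite('pics/w4a.png',cv2.convertScaleAbs(im[:,100:420],alpha=1.2))
goto(S([-80,0,100]),tool(-.105,0))
E
```

```text
along axis mm 82.99 lat 0.88 perp 2.77 F axis -0.96 t 6.5833 q [ 0.267 -0.145 -0.346  2.177  0.111  0.55   1.291]
[249.75212155  68.21324098]
[    0     0   512   244 46967] [291.7  88.4]
[ 230   56   42   39 1273] [251.   73.3]
[ 87 147  57   9 232] [122.8 151.8]
[   0  162  139   79 5760] [ 77.9 200.2]
[ 129  166  238  103 7630] [229.3 206.3]
[ 446  217   66   42 1942] [484.8 238.5]
[   0  243   77   35 1365] [ 26.6 263.5]
[398 245  39  11 339] [416.8 250.1]
shift [ 0.0684 -0.0008  0.0459] rot [-0.0017  0.5626 -0.0062]
```

View pics/w4a.png

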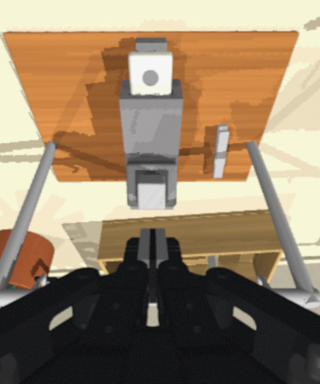

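The ejector is back out, with its cap at (150,195). The fob still stands out, at (150,73). Next I go upright above the fob.

>>> jog_arm:
  plan:
    - [0, 0.011, 0, 0, 0, 0.1, 0]
    - [0, 0.022, 0, 0.002, 0, 0.2, 0]
    - [20, 0.034, 0, 0.008, 0, 0.3, 0]
    - [40, 0.046, 0, 0.02, 0, 0.4, 0]
    - [65, 0.057, 0, 0.033, 0, 0.48, 0]
    - [65, 0.068, 0, 0.046, 0, 0.56, 0]
    - [65, 0.068, 0, 0.046, 0, 0.56, -0.006]
    - [65, 0.068, 0, 0.046, 0, 0.56, -0.006]

```text
t: 7.3
eef_pos: [0.5456, -0.0025, 0.0952]
tcp_rot: [0.053, 0.999, -0.0, -0.003]
wrist_force: [0.5, 0.2, -0.2]
gripper_width: 0.0553
```

```bash
python3 - <<'E'
from h import *
s=manip.state()
im=shot('wrist','w5')
m=cv2.inRange(cv2.cvtColor(im,cv2.COLOR_BGR2HSV),(0,0,190),(180,60,255))
for p in ([-60,0,32],[-80,0,32],[-94,18,32],[-94,-18,32]):
    print(p,proj('wrist',S(p),s).round(1))
u=proj('wrist',S([-80,0,32]),s).astype(int)
n,l,st,c=cv2.connectedComponentsWithStats(m); i=l[u[1]+8,u[0]-12]; print(i,st[i],c[i])
x,y,w,h,_=st[i]
for uv in ((x,y+h/2),(x+w,y+h/2),(x+w/2,y)): print(Q.inv().apply(plane('wrist',uv,.032,s)-O).round(4))
cv2.imwrite('pics/w5a.png',cv2.convertScaleAbs(im,alpha=1.2))
goto(S([-80,0,18]),tool(-.105,0)); print(Q.inv().apply(s['eef_pos']-O),s['gripper_width'],s['joint_pos'])
E
```

```text
[-60, 0, 32] [250.4 231.2]
[-80, 0, 32] [250.3 207.8]
[-94, 18, 32] [273.5 190.6]
[-94, -18, 32] [227.  190.7]
0 [     0      0    512    384 196608] [255.5 191.5]
[-0.0931 -0.1941  0.032 ]
[-0.0927  0.2029  0.032 ]
[-0.222   0.0041  0.032 ]
shift [-0.0011 -0.0008  0.0787] rot [-0.0012 -0.0026 -0.0005]
[-0.08116568  0.0006745   0.09517967] 0.05529513616996536 [ 0.24218848  0.23232337 -0.3204202   1.85775696  0.08276871  1.07000059
  1.35476723]
```

View pics/w5a.png

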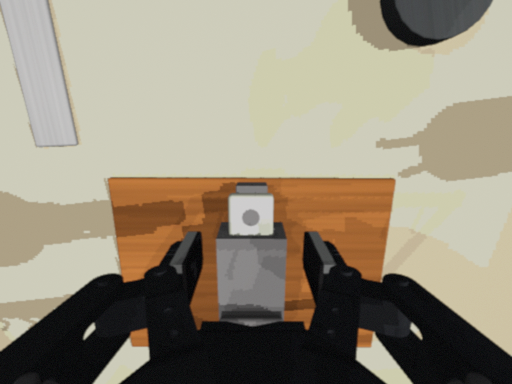

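The fob is at (228–274, 194–235) and centred between the fingers. Its front is at station x of about -91.5 mm, so its middle is at about -59.5 mm. Next I descend to TCP z = 18 mm.

>>> jog_arm:
  plan:
    - [65, -0.001, -0.001, 0.02, 0, 0, 0]
    - [65, -0.002, -0.001, 0.04, 0, 0, 0]
    - [65, -0.002, -0.001, 0.055, 0, 0, 0]
    - [65, -0.002, -0.001, 0.066, 0, 0, 0]
    - [65, -0.002, -0.001, 0.073, 0, 0, 0]
    - [65, -0.002, -0.001, 0.077, 0, 0, 0]
    - [65, -0.002, -0.001, 0.077, 0, 0, 0]
    - [65, -0.002, -0.001, 0.077, 0, 0, 0]

```text
t: 8.02
eef_pos: [0.5486, -0.0038, 0.0219]
tcp_rot: [0.053, 0.999, -0.001, 0.0]
wrist_force: [1.2, 0.0, 0.4]
gripper_width: 0.0553
```

```bash
python3 - <<'E'
from h import *
s=manip.state(); print((Q.inv().apply(s['eef_pos']-O)*1000).round(1))
goto(S([-79,.3,18]),tool(-.105,0))
E
```

```text
[-78.   -0.3  21.9]
shift [0.001  0.0006 0.0039] rot [-0.0014  0.0003 -0.0006]
```

>>> jog_arm:
  plan:
    - [65, 0.001, 0.0005, 0.004, 0, 0, 0]
    - [65, 0.001, 0.0005, 0.004, 0, 0, 0]
    - [45, 0.001, 0.0005, 0.004, 0, 0, 0]
    - [35, 0.001, 0.0005, 0.004, 0, 0, 0]
    - [25, 0.001, 0.0005, 0.004, 0, 0, 0]
    - [25, 0.001, 0.0005, 0.004, 0, 0, 0]
    - [20, 0.001, 0.0005, 0.004, 0, 0, 0]
    - [20, 0.001, 0.0005, 0.004, 0, 0, 0]

```text
t: 8.68
eef_pos: [0.5475, -0.0034, 0.0177]
tcp_rot: [0.053, 0.999, -0.001, -0.0]
wrist_force: [-1.3, -0.4, 6.3]
gripper_width: 0.0344
```

```bash
python3 - <<'E'
from h import *
s=manip.state(); print((Q.inv().apply(s['eef_pos']-O)*1000).round(1),s['wrist_force'],s['gripper_width'])
goto(S([-129,.3,18]),tool(-.105,0))
E
```

```text
[-79.2   0.   17.7] [-1.33325472 -0.36349606  6.280342  ] 0.034429524630997535
shift [ 0.0498  0.0002 -0.0003] rot [-0.0016 -0.0006 -0.0007]
```

>>> jog_arm:
  plan:
    - [20, 0.004, 0, 0, 0, 0, 0]
    - [20, 0.009, 0, 0, 0, 0, 0]
    - [20, 0.014, 0, 0, 0, 0, 0]
    - [20, 0.02, 0, 0, 0, 0, 0]
    - [20, 0.026, 0, 0, 0, 0, 0]
    - [20, 0.032, 0, 0, 0, 0, 0]
    - [20, 0.038, 0, 0, 0, 0, 0]
    - [20, 0.044, 0, 0, 0, 0, 0]
    - [20, 0.048, 0, 0, 0, 0, 0]
    - [20, 0.048, 0, 0, 0, 0, 0]

```text
t: 9.52
eef_pos: [0.4983, 0.0019, 0.0173]
tcp_rot: [0.053, 0.999, -0.001, -0.001]
wrist_force: [0.1, -0.3, 5.5]
gripper_width: 0.0345
```

```bash
python3 - <<'E'
from h import *
s=manip.state(); print((Q.inv().apply(s['eef_pos']-O)*1000).round(1),s['wrist_force'],s['gripper_width'],s['joint_pos'])
im=shot('wrist','w6')
cv2.imwrite('pics/w6a.png',cv2.convertScaleAbs(im,alpha=1.2))
goto(S([-129,.3,18]),tool(-.105,0))
E
```

```text
[-1.287e+02  1.000e-01  1.730e+01] [ 0.13269767 -0.27591432  5.49984454] 0.034469425199941804 [ 0.23771995  0.24257591 -0.32284675  2.03020689  0.10033414  0.88579182
  1.32528539]
shift [ 0.0003  0.0002 -0.0008] rot [-0.0018 -0.0027 -0.0005]
```

View pics/w6a.png

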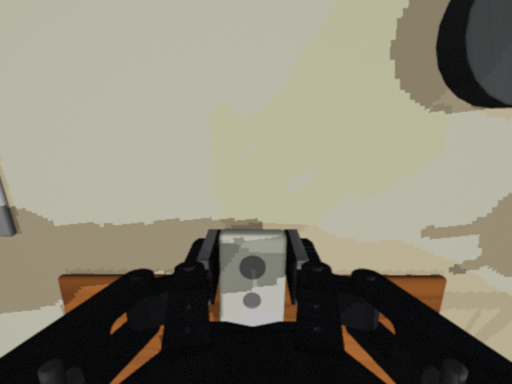

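The fob is held between the pads at (253,275), clear of the slot and level, with both buttons showing. Next I lift it and carry it to the coaster.

>>> jog_arm:
  plan:
    - [20, 0, 0, -0.01, 0, 0, 0]
    - [20, 0, 0, -0.025, 0, 0, 0]
    - [20, 0, 0, -0.045, 0, 0, 0]
    - [20, 0, 0, -0.065, 0, 0, 0]
    - [20, 0, 0, -0.08, 0, 0, 0]
    - [20, 0, 0, -0.09, 0, 0, 0]
    - [20, 0, 0, -0.09, 0, 0, 0]

```text
t: 10.15
eef_pos: [0.4997, 0.002, 0.1085]
tcp_rot: [0.053, 0.999, -0.001, -0.0]
wrist_force: [1.0, -0.1, -0.6]
gripper_width: 0.0344
```

```bash
python3 - <<'E'
from h import *
s=manip.state(); print(s['gripper_width'],s['wrist_force'])
goto(np.array([.498,-.289,.1])-Q.apply([.0195,0,0]),tool(-.105,0))
E
```

```text
0.03442999521787047 [ 0.99627075 -0.09223888 -0.55148019]
shift [-0.0096 -0.2895  0.009 ] rot [-0.0015 -0.0003 -0.0008]
```

>>> jog_arm:
  plan:
    - [20, 0, -0.015, 0, 0, 0, 0]
    - [20, -0.002, -0.045, 0, 0, 0, 0]
    - [20, -0.003, -0.08, 0, 0, 0, 0]
    - [20, -0.004, -0.115, 0, 0, 0, 0]
    - [20, -0.006, -0.15, 0, 0, 0, 0]
    - [20, -0.007, -0.185, 0, 0, 0, 0]
    - [20, -0.008, -0.22, 0, 0, 0, 0]
    - [20, -0.01, -0.25, 0, 0, 0, 0]
    - [20, -0.01, -0.275, 0, 0, 0, 0]
    - [20, -0.01, -0.289, 0, 0, 0, 0]

```text
t: 10.98
eef_pos: [0.4764, -0.2897, 0.1057]
tcp_rot: [0.055, 0.998, -0.001, -0.003]
wrist_force: [-0.2, -0.1, 0.1]
gripper_width: 0.0343
```

```bash
python3 - <<'E'
from h import *
s=manip.state(); 
im=shot('wrist','w7')
cv2.imwrite('pics/w7a.png',cv2.convertScaleAbs(im,alpha=1.2))
for p in ([.498,-.289,.006],[.448,-.289,.006],[.498,-.239,.006],[.498,-.339,.006]): print(proj('wrist',np.array(p),s).round(1))
goto(np.array([.498,-.289,.02])-Q.apply([.0195,0,0]),tool(-.105,0)); print(s['gripper_width'],s['joint_pos'])
E
```

```text
[254.6 215.6]
[248.6 162.9]
[308.1 210. ]
[201.8 221.1]
shift [-0.0023  0.005   0.0859] rot [-0.0026 -0.0045 -0.0068]
0.034278635978021284 [ 0.5835284   0.22898482 -0.09790087  1.82798375  0.02852081  1.08994912
  1.93581861]
```

View pics/w7a.png

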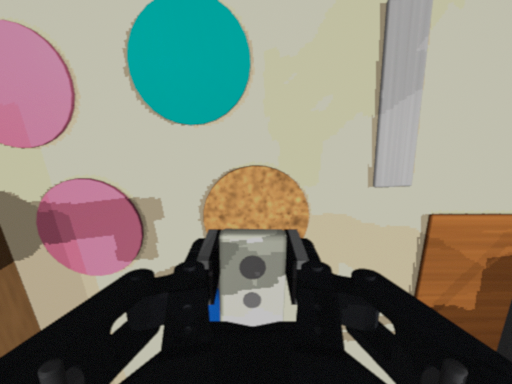

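The coaster (203–309, top at 166) matches its predicted outline to 1–3 px, so its position is confirmed and the fob is held level. Next I lower it.

>>> jog_arm:
  plan:
    - [20, -0.001, 0.002, 0.012, 0, 0, 0]
    - [20, -0.002, 0.004, 0.03, 0, 0, -0.006]
    - [20, -0.002, 0.004, 0.05, 0, -0.003, -0.006]
    - [20, -0.002, 0.004, 0.068, 0, -0.003, -0.006]
    - [20, -0.002, 0.004, 0.082, 0, -0.003, -0.006]
    - [20, -0.002, 0.004, 0.09, 0, -0.003, -0.006]
    - [20, -0.002, 0.004, 0.094, 0, -0.003, -0.006]
    - [20, -0.002, 0.004, 0.094, 0, -0.003, -0.006]
    - [20, -0.002, 0.004, 0.094, 0, -0.003, -0.006]

```text
t: 11.78
eef_pos: [0.4818, -0.2821, 0.0138]
tcp_rot: [0.049, 0.999, -0.001, 0.001]
wrist_force: [0.3, -0.2, -0.9]
gripper_width: 0.0346
```

```bash
python3 - <<'E'
from h import *
s=manip.state(); print(s['gripper_width'],s['wrist_force'])
goto(np.array([.498,-.289,.004])-Q.apply([.0195,0,0]),tool(-.105,0))
E
```

```text
0.03456850008225231 [ 0.34920248 -0.23723309 -0.87139348]
shift [ 0.0027 -0.0052  0.0098] rot [-0.0011  0.0022  0.0065]
```

>>> jog_arm:
  plan:
    - [20, 0.002, -0.003, 0.002, 0, 0, 0]
    - [20, 0.002, -0.004, 0.004, 0, 0, 0]
    - [20, 0.002, -0.004, 0.006, 0, 0, 0]
    - [20, 0.002, -0.004, 0.008, 0, 0, 0]
    - [20, 0.002, -0.004, 0.009, 0, 0, 0]
    - [20, 0.002, -0.004, 0.009, 0, 0, 0]

```text
t: 12.28
eef_pos: [0.479, -0.2871, 0.0054]
tcp_rot: [0.05, 0.999, -0.001, 0.001]
wrist_force: [-1.8, 0.2, 4.8]
gripper_width: 0.0344
```

```bash
python3 - <<'E'
from h import *
s=manip.state(); print(s['gripper_width'],s['wrist_force'],s['moment'],s['eef_pos'])
E
```

```text
0.03444349503476671 [-1.79222476  0.23165654  4.82829654] [0.27358887 0.48788527 0.01265766] [ 0.47901374 -0.28707748  0.00543226]
```

Contact at about 5 N: the fob is on the cork. Next I open.

>>> jog_arm:
  plan:
    - [42, 0, 0, 0, 0, 0, 0]
    - [45, 0, 0, 0, 0, 0, 0]
    - [50, 0, 0, 0, 0, 0, 0]
    - [55, 0, 0, 0, 0, 0, 0]
    - [55, 0, 0, 0, 0, 0, 0]
    - [55, 0, 0, -0.01, 0, 0, 0]
    - [55, 0, 0, -0.03, 0, 0, 0]
    - [55, 0, 0, -0.06, 0, 0, 0]
    - [55, 0, 0, -0.1, 0, 0, 0]
    - [55, 0, 0, -0.1, 0, 0, 0]

```text
t: 13.12
eef_pos: [0.4833, -0.2889, 0.113]
tcp_rot: [0.05, 0.999, -0.004, 0.007]
wrist_force: [1.7, -0.8, 0.5]
gripper_width: 0.0471
```

```bash
python3 - <<'E'
from h import *
s=manip.state(); print(s['gripper_width'],s['wrist_force'],s['eef_pos'])
im=shot('wrist','w8'); t=shot('top','t8')
a=cv2.convertScaleAbs(im,alpha=1.2); b=cv2.resize(t[100:240,170:370],None,fx=1.4,fy=1.4) 
cv2.imwrite('pics/w8a.png',np.hstack([a,cv2.copyMakeBorder(cv2.convertScaleAbs(b,alpha=1.4),0,384-b.shape[0],0,0,0)]))
print(proj('wrist',np.array([.498,-.289,.018]),s))
E
```

```text
0.04707355331490644 [ 1.71329771 -0.75141575  0.48425645] [ 0.48333119 -0.28891178  0.11299631]
[253.44063208 208.45661123]
```

View pics/w8a.png

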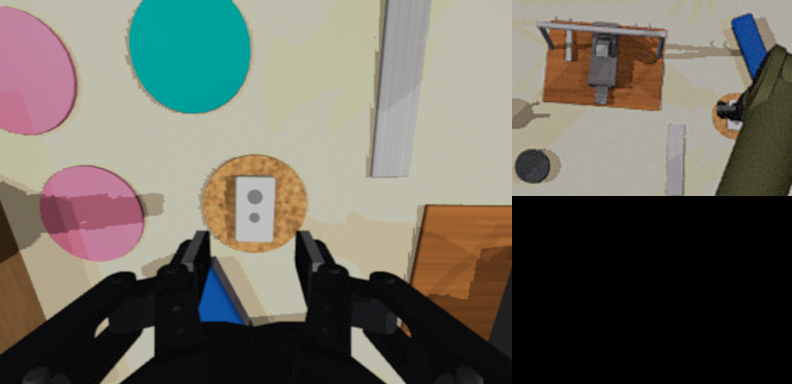

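The fob lies flat, buttons up, at (255,209). The coaster's middle projects to (253,208), so it is about 1–2 mm off. The gripper is clear and the station, peg, brush and shoehorn look unmoved. I hand in.

```bash
python3 -c "
from h import *
print(manip.finish_job())"
```

```text
the job is handed in; nothing more can be done
None
```

The fob now lies flat, buttons up, on the cork coaster, and I handed the job in after about 13 s of robot time. The hand-in gave no verdict, so the results below are my own checks.

- **Ejector:** I pressed it slowly along its axis to 29.3 mm of tool travel. The highest force I read was about 16 N, and the fob came out of the slot. I backed off, and the next picture showed the cap out again and the fob still standing out.
- **Fob:** I gripped it by its long sides, drew it out about 49 mm, carried it over and lowered it until it touched with about 5 N before opening.
- **Last checks:** The fob's middle is about 1–2 mm from the coaster's middle. The gripper is clear, with its TCP about 11 cm above the rack top. In the last pictures the station, peg, brush, shoehorn and the one tin or tumbler in view looked unmoved. I did not measure these, and the spectacle case was not in that last view.

Two readings were slightly off:
- The grip read 34.4 mm, against the fob's nominal 36 mm.
- Joint 2 read -0.302 at the first tilted viewing pose, just past its rounded limit of -0.3. No failure was reported at the time.

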